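Hold the centrifuge lid open for loading

ROBOT

A 7-joint arm with a two-finger parallel gripper is mounted at the origin on the work surface. World frame = base frame: x ahead of the robot, y to its left, z up, the work surface at z = 0. Lengths are in m, angles in degrees, forces in N, time in s.
With the tool pointing down it reaches from about 0.4 to 0.9 m from the base axis. Payload 5.5 kg.
Tool frame: the origin (TCP) lies on the centre line of the jaws, within the pads' length; the fingertips stand 25 mm ahead of it and the grasp point (between the pads) lies 6 mm ahead of it; x points along the fingers, y is the direction in which the jaws open and shut, and the axes are right-handed (so a half turn about x gives the same grasp; the last joint's range is limited). The gripper opens to 92 mm and grips with 3 to 60 N. Pads are 19 mm wide; open, the fingers measure 130 mm over their backs; the gripper's body (75 mm by 190 mm) begins 47 mm behind the grasp point.
Start: joints at [-50.294, 28.699, -24.465, 88.831, 12.651, 65.22, -12.049], TCP at [0.271, 0.591, 0.252] pointing down, gripper open.
Joint ranges: [-164.97, 164.97], [-17.58, 116.51], [-87.97, 89.64], [11.32, 138.91], [-80.73, 260.73], [10.89, 115.49], [-147.41, 147.41]. Speed limits (degrees/s): [147.25, 147.25, 180, 180, 180, 180, 180].

INTERFACE

Orientations are given as [roll, pitch, yaw] about the fixed x, y, z axes, in that order (R = Rz(yaw) Ry(pitch) Rx(roll)).
In Python, from cell import manip gives the robot as it stands.
- The arm moves only by the tool send_rows, never from a script. Its argument "steps" is text: rows parted by semicolons, each of 4 numbers parted by spaces: the shift along the tool's x, y, z in m, then the turn about the tool's x in degrees. In form: dx dy dz turn; .... A call has 1 to 20 rows; each row is the pose to reach, as a shift and turn from the pose measured when the call began, along the tool's axes at that moment; what a row does not reach only later rows make up. A row lasts 1/8 s, in which the tool goes at most 62.5 mm and 10.7 degrees, less where a joint would pass 70% of its speed; a pose out of reach is approached as far as the arm can. A call with a gripper value outside its range is refused whole. "jaw" is the opening, from -1 (shut) to 1 (fully open), set as the call begins (left out, the last holds). The fingers move at their own pace and stop on an object; the grip force is fixed at half the most. Time passes only in rows, so rows that repeat a pose let the fingers close. It gives the time, the measured TCP pose, the force and the opening at its end, in the units of the state.
- manip.state(): the state, without advancing time (a new reading comes with each control period).
- manip.get_image(name): name is "scene" or "side" or "wrist"; returns the picture (480x640x3 uint8, red, green, blue); there is no depth.
- manip.camera_model(name): a dict with "fov_y" (degrees; the focal length in pixels is half the picture's height over the tangent of half this angle, whatever the lens; pixels are square), "cx", "cy" (the principal point, pixels), "k1" (the pictures are not rectified: a ray, as slopes to the right and down, at radius r is drawn at 1 + k1 r^2 times it, then the intrinsics apply), "R" (3x3) and "t" (3): a world point X has camera coordinates R X + t; the wrist camera has in their place "T_tool_cam" (4x4, takes a point from camera to tool coordinates, whose origin is the TCP and whose axes are the tool frame's). Camera axes: x right, y down, z forward; pixel columns grow to the right and rows downward; lengths in m; the calibration is good to about 2 mm. A picture is of the moment at which its call begins: read the wrist's pose just before it. camera_model takes no time and is no camera call.
- manip.close_job(): hands the job in, once; it reports no verdict.
The state is a dict: "t": time; "qpos": joint angles; "joint_vel": joint speeds; "effort": joint torques, N m; "eef_pos": TCP position; "tool_rot": TCP orientation; "wrist_force": force on the tool from outside, world axes, zero at the start; "wrist_torque": the same for the moment, N m; "grip_width": opening from 0.0 (shut) to 1.0 (fully open).
Only numpy, scipy, OpenCV 4.12 (cv2) and the standard library are available. Lean on these libraries where they do the work, as an engineer would, in place of code of your own. Each camera call takes 0.05 s, during which the arm holds its last target.

TASK

The lid of the small bench centrifuge no longer stays up by itself, and a colleague needs both hands to load the rotor. Unlatch it by turning the knob on the lid counter-clockwise until its pointed nose faces the ring mark at the lid's front edge, then raise the lid to about 60 degrees from closed and keep it there: the program finishes with the gripper still holding the lid up at that angle, with nothing else propping it. Do not let the lid slam shut, and leave everything else on the bench where it stands.

Things in the scene. Friction and masses are not known exactly. Their poses are not given: they have to be found in the camera images.
- centrifuge: Small bench centrifuge, fixed: white housing 285 deep x 210 wide, dark plinth, flat deck 121 mm high, lid on top. May stand turned up to 26 degrees. Origin: on the bench under the rotor axis; -x points out of its front, +x to its rear, y runs along the lid's hinge, z up. The housing reaches 150 mm to the front and 135 mm to the rear. Hinge line: x = +85 mm, 123 mm above the bench.
- lid: White lid with a sight glass, 190 mm wide, 228 mm from hinge to front edge, 0.3 to 0.55 kg. Origin: middle of the hinge line; axes as the centrifuge's when closed. Its flat front apron, which carries the knob, has its top 18 mm above the hinge plane (141 mm above the bench when closed); the middle is 7 mm higher. Falls shut by its weight from any angle.
- lid_angle (a joint): Hinge of the lid: 0 closed, grows as the front edge rises, rad; stop at 1.35; 60 degrees is 1.047. While the knob is in the locked range the lid moves by no more than about 0.02.
- knob: Black latch knob on the apron, axis square to the lid, 185 mm in front of the hinge. A bar 13 mm thick with flat sides 34 mm long, standing 2 to 38 mm above the apron; round tail, pointed nose reaching 25 mm from the axis, white line on top to the nose. Origin: on its axis at the apron; +y to the nose, z along the axis.
- latch (a joint): Turn of the knob, rad, growing counter-clockwise from above: 0 nose to the left (lid's +y), pi/2 nose on the ring mark (to the front); stops -0.05 and 1.8; takes about 0.05 N m, stays where left. Starts locked, 0.1 to 0.5. A T-bar on its stem under the lid catches under the deck and frees the lid only when the nose is within about 16 degrees of the ring mark.
- knob_grip (a point): Point on the knob's axis 24 mm above the apron (42 mm above the hinge plane), a good height to pinch the bar's flat sides; it keeps its place on the lid as the knob turns.
- ring_mark (a point): Centre of the dark ring printed on the apron, 34.5 mm from the knob's axis towards the front edge: the open mark. (A solid dot at the left is the locked mark.)
- tube_rack: Blue microtube rack 70 x 105 x 40 mm with white caps, standing to the left of the centrifuge. Origin under its centre. Leave alone.
- reagent_bottle: White bottle with black cap, 54 mm diameter, 105 mm high, standing to the right of the centrifuge. Origin under its centre. Leave alone.
- timer: White upright bench timer 30 x 62 x 62 mm behind the centrifuge. Origin under its centre. Leave alone.
- pipette: White and grey micropipette, 220 mm long and 28 mm high, lying on the right part of the bench. Origin on the bench near its middle. Leave alone.
- beaker: Glass beaker, 68 mm diameter, 90 mm high. Origin under its centre. Leave alone.
- tub: Clear tub with green lid, 138 x 178 x 74 mm. Origin under its centre. Leave alone.
- glove_box: Cardboard glove box 125 x 235 x 80 mm. Origin under its centre. Leave alone.

How it is judged (in metres and radians):
On the way:
1. the knob's nose faces the ring mark (within 11 degrees) while the lid is still closed (value of joint latch between 1.37 and 1.77 rad and value of joint lid_angle below 0.08 rad), for 0.2 s.
At the end, for the whole second after the job is handed in: The lid stands still at 60 degrees from closed, give or take 7 degrees, held by the gripper's fingers on the lid or its knob and by nothing else, with the knob's nose still towards the ring mark (not turned back by more than 17 degrees) (value of joint lid_angle between 0.927 and 1.167 rad and velocity of joint lid_angle between -0.06 and 0.06 rad/s and value of joint latch above 1.27 rad and contact force between the fingers and lid above 0.4 N and contact force between lid and tube_rack below 0.1 N and contact force between lid and reagent_bottle below 0.1 N and contact force between lid and timer below 0.1 N and contact force between lid and pipette below 0.1 N and contact force between lid and beaker below 0.1 N and contact force between lid and tub below 0.1 N and contact force between lid and glove_box below 0.1 N); the arm keeps its last pose, push and grip.
It fails at once if the lid slams shut (value of joint lid_angle below 0.12 rad and velocity of joint lid_angle below -1 rad/s).
It fails at once if a bystander on the bench is moved by more than 25 mm (distance of any of tube_rack, reagent_bottle, timer, pipette, beaker, tub, glove_box from where it was at the start of the episode above 0.025 m).
It also fails if it takes over 42 s, if anything falls off the work surface, if the arm or the gripper's body presses on something with over 40 N, if the wrist force passes 120 N, or if a joint passes its speed limit or range.

## Working session

There is one attempt and no reset: what is moved stays moved. The work goes in short steps, Python scripts to look and compute and a tool call to move; the robot and the scene stay as the last step left them, time stands still between calls to the robot, and variables do not carry over. Pictures are saved under pics/ and viewed, and the job is handed in when it is done.

Besides the shell and the picture viewer there is one more tool, called after "Call:" by a JSON object that holds its "fn" and its "kwargs". send_rows: Moves the arm, as the interface text tells. Its arguments: {"type":"object","properties":{"steps":{"type":"string"},"jaw":{"type":"number"}},"required":["steps"]}

```bash
mkdir -p pics; ls
python3 - <<'E'
from cell import manip
import cv2
print(manip.state())
for n in ["scene","side","wrist"]:
    print(n,manip.camera_model(n))
    cv2.imwrite(f"pics/{n}0.png",manip.get_image(n)[:,:,::-1])
E
```

```text
pics
{'t': 0.0, 'qpos': array([-50.29477286,  28.75526611, -24.45243013,  88.89237714,
        12.65081539,  65.22116184, -12.04804381]), 'joint_vel': array([-0.0820706 , -0.01648753,  0.02831943,  0.05009646, -0.03888834,
        0.03251401,  0.07155418]), 'effort': array([-8.94659188e-04, -5.66573524e+01, -5.81671804e+00, -2.79115731e+01,
       -6.87805284e-02,  3.03961197e-02,  1.71626384e-04]), 'eef_pos': array([0.27061042, 0.59025076, 0.25065439]), 'tool_rot': array([ -91.71940405,   89.88463939, -116.34064484]), 'wrist_force': array([0.51332199, 0.259883  , 0.13263457]), 'wrist_torque': array([ 0.03311327, -0.03781471,  0.0076972 ]), 'grip_width': 0.9997604304876117}
scene {'fov_y': 54.57711877570057, 'cx': 322.78334644770314, 'cy': 240.3291203047613, 'k1': -0.021594179985653852, 'R': array([[-0.5462382 ,  0.83741651, -0.01890553],
       [ 0.57568007,  0.35892388, -0.73468776],
       [-0.60845401, -0.41219806, -0.67814193]]), 't': array([ 0.34140056, -0.20946509,  1.90605932])}
side {'fov_y': 51.20704436272892, 'cx': 318.01309631703606, 'cy': 247.5661923001777, 'k1': -0.04526780722313821, 'R': array([[ 0.8108111 , -0.58519334,  0.01158098],
       [-0.39467863, -0.56124155, -0.72748656],
       [ 0.43222002,  0.58528341, -0.68602418]]), 't': array([-0.48727693,  0.30703404,  1.32417923])}
wrist {'fov_y': 65.90479759868364, 'cx': 317.6072289681162, 'cy': 236.81873859980703, 'k1': -0.0393691168344011, 'T_tool_cam': array([[ 9.13846554e-04, -2.48450970e-01,  9.68644042e-01,
        -1.33630948e-01],
       [ 9.99999580e-01,  1.62193058e-04, -9.01826791e-04,
         5.73516821e-04],
       [ 6.69524016e-05,  9.68644460e-01,  2.48451014e-01,
        -6.67592046e-02],
       [ 0.00000000e+00,  0.00000000e+00,  0.00000000e+00,
         1.00000000e+00]])}
```

View pics/scene0.png

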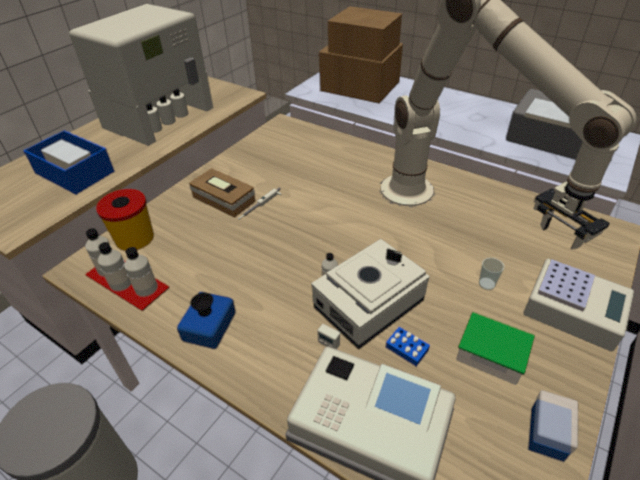

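View pics/side0.png

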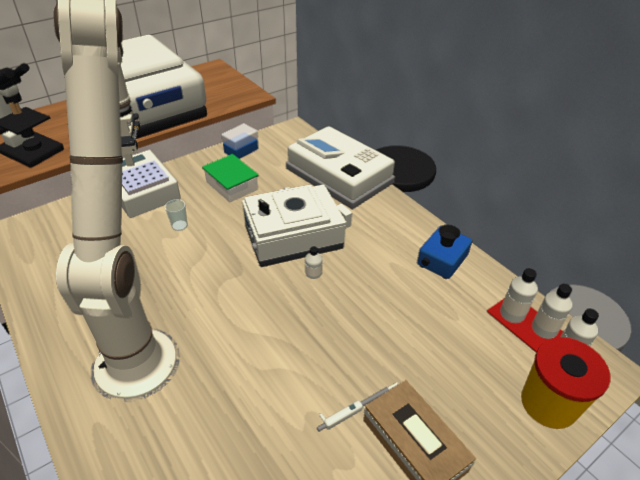

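View pics/wrist0.png

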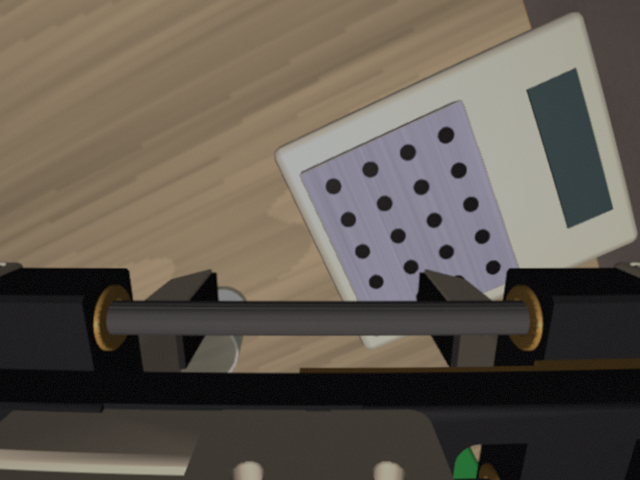

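The centrifuge is at about (370,290) in scene and (295,225) in side, with the knob at about (394,256) and (264,208). I'll enlarge both views.

Run:
```python
import cv2
a=cv2.imread("pics/scene0.png")[230:350,300:440]
b=cv2.imread("pics/side0.png")[170:280,230:370]
cv2.imwrite("pics/sc_z.png",cv2.resize(a,None,fx=5,fy=5,interpolation=cv2.INTER_CUBIC))
cv2.imwrite("pics/si_z.png",cv2.resize(b,None,fx=5,fy=5,interpolation=cv2.INTER_CUBIC))
```

```text
(no output)
```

View pics/sc_z.png

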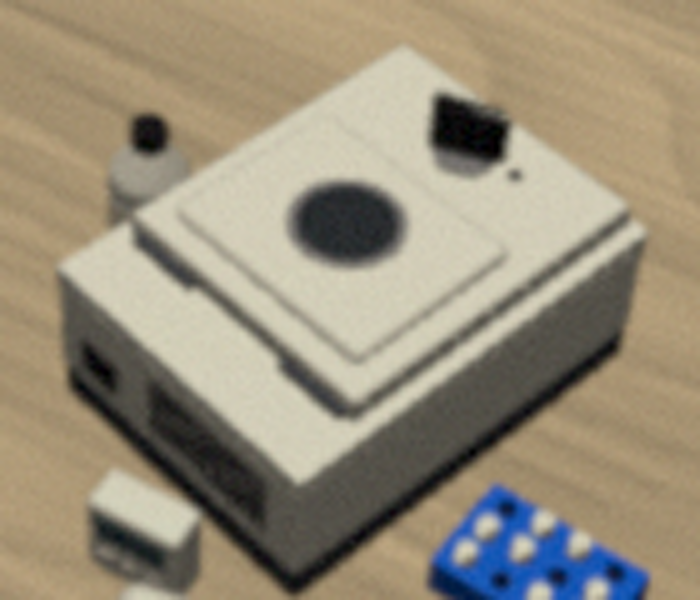

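View pics/si_z.png

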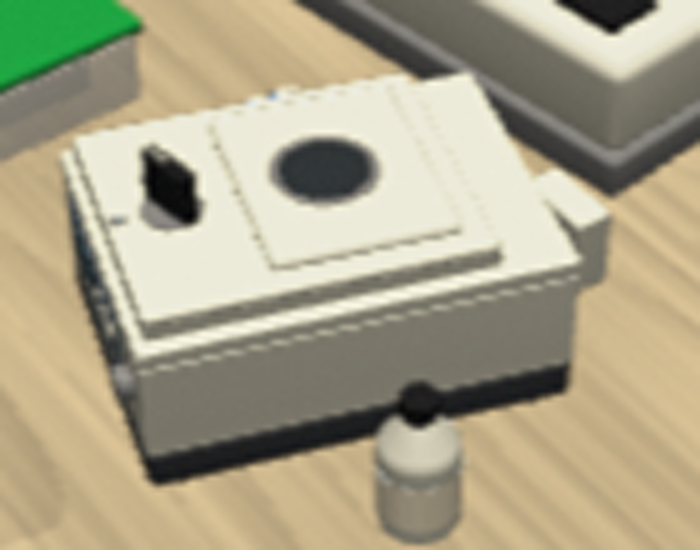

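```bash
cat > h.py <<'E'
import numpy as np, cv2
from cell import manip
from scipy.spatial.transform import Rotation as Ro
def ray(n,uv,st=None):
    m=manip.camera_model(n); f=240/np.tan(np.radians(m["fov_y"]/2))
    K=np.array([[f,0,m["cx"]],[0,f,m["cy"]],[0,0,1]])
    p=cv2.undistortPoints(np.array([[uv]],float),K,np.array([m["k1"],0,0,0.]))[0,0]
    d=np.array([p[0],p[1],1.])
    if n=="wrist":
        T=np.array(m["T_tool_cam"]); Rt=Ro.from_euler("xyz",st["tool_rot"],degrees=True).as_matrix()
        return st["eef_pos"]+Rt@T[:3,3], Rt@T[:3,:3]@d
    R=np.array(m["R"]);return -R.T@m["t"], R.T@d
def onz(n,uv,z,st=None):
    o,d=ray(n,uv,st); return o+d*(z-o[2])/d[2]
def proj(n,X,st=None):
    m=manip.camera_model(n); f=240/np.tan(np.radians(m["fov_y"]/2))
    if n=="wrist":
        T=np.array(m["T_tool_cam"]); Rt=Ro.from_euler("xyz",st["tool_rot"],degrees=True).as_matrix()
        c=T[:3,:3].T@(Rt.T@(np.array(X)-st["eef_pos"])-T[:3,3])
    else: c=np.array(m["R"])@X+m["t"]
    s=c[:2]/c[2]; s=s*(1+m["k1"]*(s@s)); return s*f+[m["cx"],m["cy"]]
E
python3 - <<'E'
from h import *
np.set_printoptions(precision=4,suppress=True)
S=lambda u,v:(300+u/5-.4,230+v/5-.4)
D=lambda u,v:(230+u/5-.4,170+v/5-.4)
P={}
for k,n,uv,z in [("lidFL","scene",S(630,211),.141),("lidFR","scene",S(405,46),.141),("dRR","scene",S(62,268),.121),("dRL","scene",S(298,487),.121),("dFL","scene",S(645,230),.121),
 ("glass","scene",S(348,222),.148),("dot","scene",S(515,175),.141),
 ("glass_s","side",D(325,170),.148),("ring_s","side",D(118,219),.141),("lidFR_s","side",D(145,328),.141),("lidFL_s","side",D(68,152),.141),("dRR_s","side",D(580,262),.121),("dFR_s","side",D(135,355),.121),
 ("knobtopL","scene",S(433,95),.179),("knobtopR","scene",S(508,115),.179),("ktL_s","side",D(146,150),.179),("ktR_s","side",D(195,190),.179),
 ("bottle","side",D(420,535),0),("rackc","scene",S(540,560),.04),("timer","scene",S(145,505),.062)]:
    P[k]=onz(n,uv,z); print(k,P[k])
for a,b in [("lidFL","lidFR"),("lidFL_s","lidFR_s"),("dRL","dRR")]:
    d=P[a]-P[b]; print(a,b,np.linalg.norm(d),np.degrees(np.arctan2(d[1],d[0]))-90)
for a,b in [("dRL","dFL"),("dRR_s","dFR_s"),("glass_s","ring_s")]:
    d=P[a]-P[b]; print(a,b,np.linalg.norm(d),np.degrees(np.arctan2(d[1],d[0])))
E
```

```text
lidFL [0.52   0.2971 0.141 ]
lidFR [0.4624 0.117  0.141 ]
dRR [0.7212 0.0274 0.121 ]
dRL [0.7847 0.2242 0.121 ]
dFL [0.5107 0.3055 0.121 ]
glass [0.6219 0.1634 0.148 ]
dot [0.529  0.2266 0.141 ]
glass_s [0.6255 0.164  0.148 ]
ring_s [0.4972 0.2047 0.141 ]
lidFR_s [0.4585 0.1074 0.141 ]
lidFL_s [0.5053 0.282  0.141 ]
dRR_s [0.7233 0.0242 0.121 ]
dFR_s [0.4515 0.1099 0.121 ]
knobtopL [0.53   0.1689 0.179 ]
knobtopR [0.5218 0.2144 0.179 ]
ktL_s [0.5244 0.2113 0.179 ]
ktR_s [0.5285 0.1602 0.179 ]
bottle [ 0.5721 -0.0166  0.    ]
rackc [0.7019 0.3374 0.04  ]
timer [0.8026 0.137  0.062 ]
lidFL lidFR 0.1890642650837479 -17.717140655652344
lidFL_s lidFR_s 0.18073266381623698 -14.985791439904034
dRL dRR 0.20681648774229675 -17.891292771346585
dRL dFL 0.28574504166560694 -16.521461785589125
dRR_s dFR_s 0.2849868618810587 -17.500722044385377
glass_s ring_s 0.1348885733111285 -17.618527530112065
```

```bash
cat >> h.py <<'E'
YAW=np.radians(-17.4)
C=np.array([.6237,.1637,0.])
EX=np.array([np.cos(YAW),np.sin(YAW),0]);EY=np.array([-np.sin(YAW),np.cos(YAW),0])
def W(x,y,z): return C+EX*x+EY*y+np.array([0,0,z])
def rot(st): return Ro.from_euler("xyz",st["tool_rot"],degrees=True).as_matrix()
def delta(p,yang=None):
    """p: TCP target world; yang: wanted heading of tool y (deg, mod 180)"""
    st=manip.state();R=rot(st);d=R.T@(np.array(p)-st["eef_pos"])
    y=np.degrees(np.arctan2(R[1,1],R[0,1]));t=None
    if yang is not None: t=-((yang-y+90)%180-90)
    print("tcp",st["eef_pos"].round(4),"yhead",round(y,2),"axes",R.round(3).tolist(),"\nshift",d.round(4),"turn",t,"q",st["qpos"].round(1),"F",st["wrist_force"].round(1),"w",st["grip_width"],"t",st["t"])
E
python3 - <<'E'
from h import *
print(W(-100,0,0)*0+W(-.1,0,.141))
delta(W(-.1,0,.171)+[0,0,.1],7)
E
```

```text
[0.52827597 0.19360408 0.141     ]
tcp [0.2707 0.5904 0.2509] yhead 65.38 axes [[-0.001, 0.417, 0.909], [-0.001, 0.909, -0.417], [-1.0, -0.002, -0.0]] 
shift [-0.0197 -0.2534  0.3995] turn 58.37583790252975 q [-50.3  28.7 -24.5  88.9  12.7  65.2 -12.1] F [-0.2 -1.1 -0.5] w 1.0009187312930747 t 0.15
```

Call:
{"fn": "send_rows", "kwargs": {"steps": "-0.02 -0.03 0.05 0; -0.02 -0.06 0.10 0; -0.02 -0.09 0.15 0; -0.02 -0.12 0.20 0; -0.02 -0.15 0.25 0; -0.02 -0.18 0.30 0; -0.02 -0.21 0.35 0; -0.02 -0.24 0.40 0; -0.02 -0.25 0.44 0; -0.02 -0.25 0.46 0; -0.02 -0.25 0.46 0; -0.02 -0.25 0.46 0", "jaw": 1}}

```text
t: 1.65
eef_pos: [0.5835, 0.1727, 0.2709]
tool_rot: [-131.9, 89.9, -156.4]
wrist_force: [-0.4, -0.4, -0.0]
grip_width: 1.001
```

Run:
```python
from h import *
st=manip.state(); im=manip.get_image("wrist")[:,:,::-1]; cv2.imwrite("pics/w1.png",im)
print(st)
for X in [W(-.1,0,.141),W(-.1345,0,.141),W(-.1,0,.179)]: print(proj("wrist",X,st))
```

```text
{'t': 1.65, 'qpos': array([ -7.99216319,  22.2852655 , -14.37086685,  94.11143521,
         5.99189242,  64.48506508,  41.53189212]), 'joint_vel': array([-0.55641684, -0.4604464 , -0.45854008,  0.24018696,  0.12937541,
        0.00517146,  0.12399787]), 'effort': array([ 9.63197909e-01, -5.14596999e+01, -1.82526279e+00, -2.84881014e+01,
        8.85537453e-02,  6.77550933e-02,  3.30221839e-03]), 'eef_pos': array([0.58353083, 0.17266241, 0.27089353]), 'tool_rot': array([-131.89192456,   89.87283743, -156.42989859]), 'wrist_force': array([-0.43088614, -0.44332876, -0.02936585]), 'wrist_torque': array([-0.01605098,  0.00318726, -0.05769242]), 'grip_width': 1.0013256348989759}
[311.84213682 153.88799913]
[305.3197856  102.27172216]
[310.71557025 155.76136045]
```

View pics/w1.png

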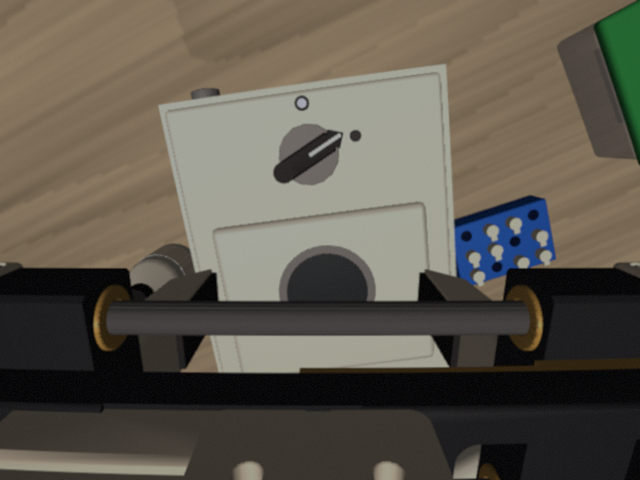

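The wrist view shows the ring at (302,103), the dot at (355,136), the knob disk centre at about (309,155), the nose at (343,134) and the tail at about (280,173). All are within 3 px of my prediction. Next I'll measure the knob.

Run:
```python
from h import *
st=dict(manip.state()); im=cv2.imread("pics/w1.png"); g=cv2.cvtColor(im,cv2.COLOR_BGR2GRAY)
st["eef_pos"]=np.array([0.58353083,0.17266241,0.27089353]);st["tool_rot"]=np.array([-131.89192456,89.87283743,-156.42989859])
m=np.zeros_like(g);m[115:195,262:347]=1
k=((g<70)&(m>0)).astype(np.uint8)
c=max(cv2.findContours(k,0,2)[0],key=cv2.contourArea);print(cv2.contourArea(c),cv2.minAreaRect(c))
ring=onz("wrist",(302,103),.141,st);dot=onz("wrist",(355.5,136),.141,st);disk=onz("wrist",(309,155),.143,st);glass=onz("wrist",(327,290),.148,st)
nose=onz("wrist",(343,134),.179,st);tail=onz("wrist",(280,173),.179,st)
w=onz("wrist",(311,155),.179,st);w2=onz("wrist",(341,135.5),.179,st)
FL=onz("wrist",(444.5,67),.141,st);FR=onz("wrist",(161,105),.141,st)
for n in "ring dot disk glass nose tail w w2 FL FR".split(): print(n,eval(n).round(4))
ang=lambda a:np.degrees(np.arctan2(a[1],a[0]))
print("front dir yaw",ang(disk-ring),ang(glass-ring),ang(FL-FR)-90,np.linalg.norm(FL-FR),np.linalg.norm(disk-ring),np.linalg.norm(dot-disk))
print("bar heading",ang(nose-tail),ang(w2-w),np.linalg.norm(nose-tail))
for s in ["scene"]: pass
```

```text
1246.0 ((307.0769348144531, 156.11537170410156), (21.91065788269043, 76.54862976074219), 56.3099365234375)
ring [0.4948 0.2017 0.141 ]
dot [0.5298 0.226  0.141 ]
disk [0.5281 0.1916 0.143 ]
glass [0.6225 0.1627 0.148 ]
nose [0.5247 0.2162 0.179 ]
tail [0.5298 0.1725 0.179 ]
w [0.5279 0.1939 0.179 ]
w2 [0.525  0.2148 0.179 ]
FL [0.5131 0.2977 0.141 ]
FR [0.4555 0.1138 0.141 ]
front dir yaw -16.931062691304046 -16.988637638619643 -17.41152828085761 0.19272247468343223 0.034824756902969746 0.03458078254616596
bar heading 96.62797711467918 97.936129554541 0.04400397251963081
```

```bash
sed -i 's/^YAW=.*/YAW=np.radians(-17.2)/; s/^C=.*/C=np.array([.6235,.1629,0.])/' h.py
python3 - <<'E'
from h import *
delta(W(-.1,0,.173),7.2)
E
```

```text
tcp [0.5834 0.1729 0.2711] yhead 65.5 axes [[-0.002, 0.415, 0.91], [-0.001, 0.91, -0.415], [-1.0, -0.002, -0.001]] 
shift [ 0.0982 -0.0051 -0.0584] turn 58.301609446868724 q [ -8.   22.3 -14.4  94.1   6.   64.5  41.5] F [-0.1  0.1  0.7] w 0.9972109016256382 t 1.7
```

Call:
{"fn": "send_rows", "kwargs": {"steps": "0 -0.002 -0.02 10; 0 -0.004 -0.04 20; 0 -0.005 -0.058 30; 0.01 -0.005 -0.058 40; 0.02 -0.005 -0.058 50; 0.03 -0.005 -0.058 58.3; 0.04 -0.005 -0.058 58.3; 0.04 -0.005 -0.058 58.3; 0.04 -0.005 -0.058 58.3", "jaw": -0.3}}

```text
t: 2.82
eef_pos: [0.5285, 0.1927, 0.2314]
tool_rot: [-73.7, 89.9, -156.3]
wrist_force: [0.1, -0.7, -0.3]
grip_width: 0.35
```

Run:
```python
from h import *
delta(W(-.1,0,.173),7.2)
for n in ["wrist","side"]:
    im=manip.get_image(n)[:,:,::-1]
    if n=="side": im=cv2.resize(im[130:250,220:360],None,fx=5,fy=5)
    cv2.imwrite(f"pics/{n}2.png",im)
```

```text
tcp [0.5285 0.1927 0.2314] yhead 7.31 axes [[-0.001, 0.992, 0.127], [-0.001, 0.127, -0.992], [-1.0, -0.002, 0.0]] 
shift [ 0.0584 -0.0004  0.0001] turn 0.11138849442214394 q [-18.1  19.3  -5.8 103.3   2.3  57.6 -17.4] F [ 0.1 -0.7 -0.3] w 0.3497874242558776 t 2.825
```

View pics/wrist2.png

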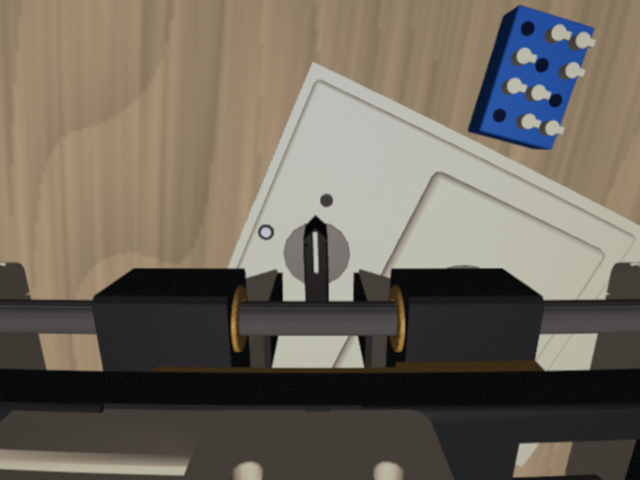

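View pics/side2.png

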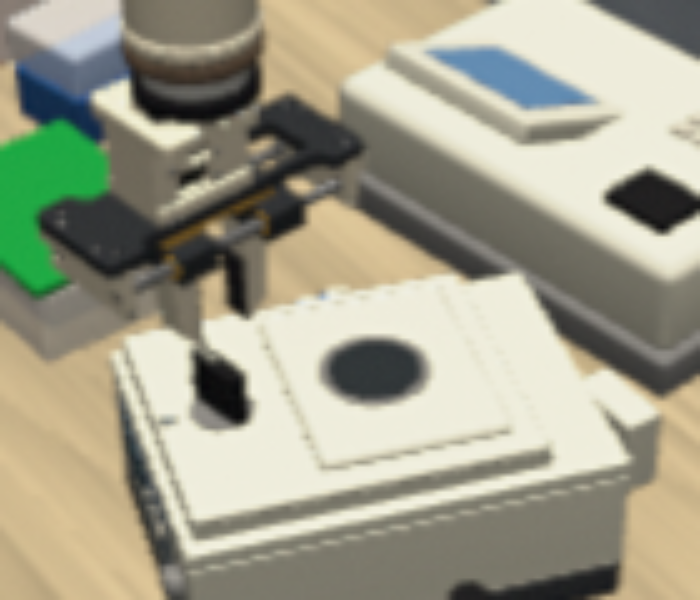

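The bar stands centred and aligned between the jaws, with the nose at (316,220). I'll descend and close.

Call:
{"fn": "send_rows", "kwargs": {"steps": "0.015 0 0 0; 0.03 0 0 0; 0.045 0 0 0; 0.058 0 0 0; 0.058 0 0 0; 0.058 0 0 0; 0.058 0 0 0"}}

```text
t: 3.8
eef_pos: [0.5292, 0.1927, 0.1743]
tool_rot: [76.3, 90.0, -6.5]
wrist_force: [-0.5, -0.6, -0.8]
grip_width: 0.348
```

Call:
{"fn": "send_rows", "kwargs": {"steps": "0 0 0 0; 0 0 0 0; 0 0 0 0; 0 0 0 0; 0 0 0 0; 0 0 0 0", "jaw": -1}}

```text
t: 4.55
eef_pos: [0.5277, 0.1928, 0.1744]
tool_rot: [-84.5, 89.9, -167.2]
wrist_force: [-6.3, -0.9, 4.8]
grip_width: 0.139
```

Run:
```python
from h import *
delta(W(-.1,0,.173),72.8)
for n in ["wrist","side"]:
    im=manip.get_image(n)[:,:,::-1]
    if n=="side": im=cv2.resize(im[130:250,220:360],None,fx=5,fy=5)
    cv2.imwrite(f"pics/{n}3.png",im)
```

```text
tcp [0.5277 0.1928 0.1744] yhead 7.28 axes [[-0.002, 0.992, 0.127], [-0.001, 0.127, -0.992], [-1.0, -0.003, 0.0]] 
shift [0.0014 0.0002 0.0003] turn -65.52200876527371 q [-18.3  23.2  -5.6 106.1   2.8  50.9 -17.9] F [-6.3 -0.9  4.8] w 0.13893935375190283 t 4.55
```

View pics/wrist3.png

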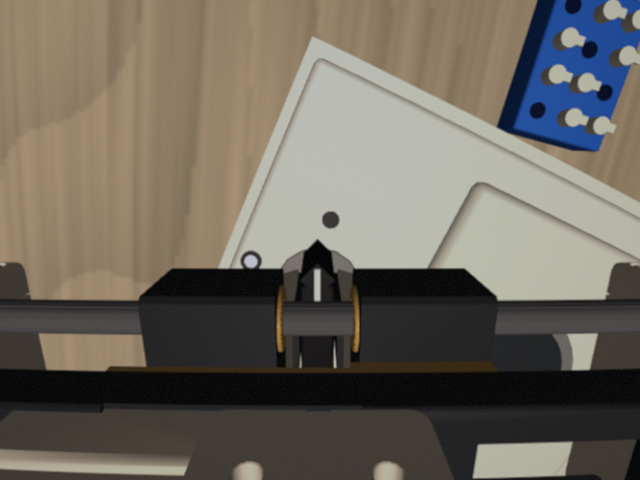

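View pics/side3.png

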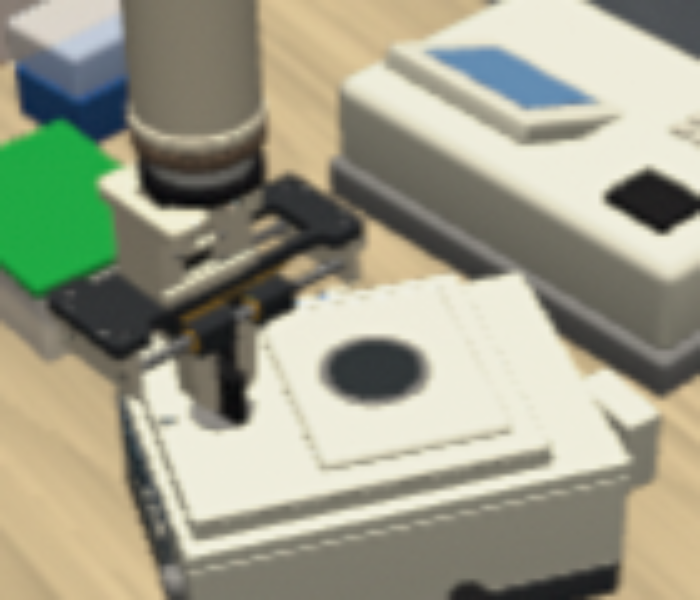

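The bar is gripped: the opening is 12.8 mm against the given 13 mm. I'll turn it counter-clockwise.

Call:
{"fn": "send_rows", "kwargs": {"steps": "0 0 0 -6; 0 0 0 -12; 0 0 0 -18; 0 0 0 -24; 0 0 0 -30; 0 0 0 -36; 0 0 0 -42; 0 0 0 -48; 0 0 0 -54; 0 0 0 -60; 0 0 0 -65.5; 0 0 0 -65.5; 0 0 0 -65.5; 0 0 0 -65.5"}}

```text
t: 6.4
eef_pos: [0.5263, 0.1916, 0.1745]
tool_rot: [-135.1, 89.7, -152.3]
wrist_force: [-5.9, -3.0, 5.0]
grip_width: 0.136
```

Run:
```python
from h import *
delta(W(-.1,0,.173),72.8)
for n in ["wrist"]:
    im=manip.get_image(n)[:,:,::-1]
    cv2.imwrite(f"pics/{n}4.png",im)
```

```text
tcp [0.5263 0.1916 0.1745] yhead 72.76 axes [[-0.005, 0.296, 0.955], [-0.003, 0.955, -0.296], [-1.0, -0.004, -0.004]] 
shift [0.0014 0.0013 0.0013] turn -0.035915919877894 q [ -7.3  24.3 -19.3 105.8  10.   51.9  41.5] F [-5.9 -3.   5. ] w 0.1359776637672879 t 6.4
```

View pics/wrist4.png

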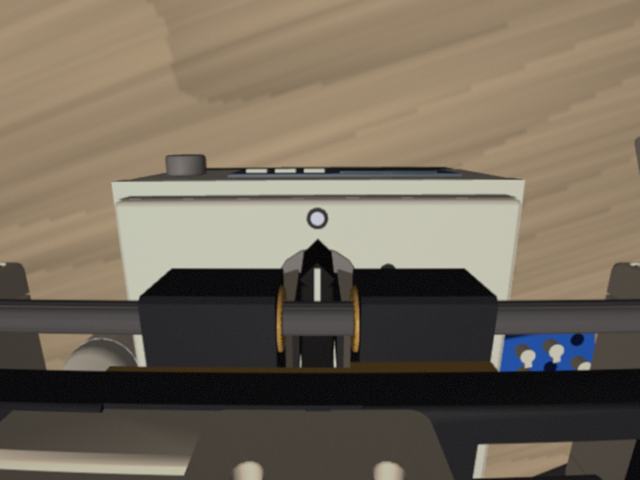

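Nose (317,243) and ring (317,218) line up in the image, and the front edge is level. Next I'll compute the lifting arc.

Run:
```python
import numpy as np
for d in [3,6,9,12,15,18,21,24,27,30,33,36,39,42,45,48,51,54,57,60]:
    t=np.radians(d);print(d,round(-(185*np.sin(t)+45.5*np.cos(t)-45.5)),round(-185*np.cos(t)+45.5*np.sin(t)+185))
```

```text
3 -10 3
6 -19 6
9 -28 9
12 -37 14
15 -46 18
18 -55 23
21 -63 29
24 -71 35
27 -79 41
30 -86 48
33 -93 55
36 -100 62
39 -106 70
42 -112 78
45 -117 86
48 -122 95
51 -127 104
54 -131 113
57 -134 122
60 -137 132
```

First a small part of the arc, about 12°, then a check.

Call:
{"fn": "send_rows", "kwargs": {"steps": "-0.005 0 0.001 0; -0.010 0 0.003 0; -0.015 0 0.005 0; -0.019 0 0.006 0; -0.024 0 0.008 0; -0.028 0 0.009 0; -0.033 0 0.012 0; -0.037 0 0.014 0; -0.037 0 0.014 0; -0.037 0 0.014 0"}}

```text
t: 7.7
eef_pos: [0.5388, 0.1877, 0.2116]
tool_rot: [-139.9, 89.5, -157.2]
wrist_force: [-7.3, 0.6, -1.0]
grip_width: 0.142
```

Run:
```python
from h import *
delta(W(-.1,0,.173),72.8)
for n in ["wrist","side"]:
    im=manip.get_image(n)[:,:,::-1]
    if n=="side": im=cv2.resize(im[130:250,220:360],None,fx=5,fy=5)
    cv2.imwrite(f"pics/{n}5.png",im)
```

```text
tcp [0.5388 0.1877 0.2116] yhead 72.79 axes [[-0.007, 0.296, 0.955], [-0.003, 0.955, -0.296], [-1.0, -0.005, -0.006]] 
shift [ 0.0386  0.0015 -0.0115] turn -0.01064129245153822 q [ -6.3  22.7 -19.6 102.5   8.9  56.8  43.3] F [-7.3  0.6 -1. ] w 0.14170999217542354 t 7.7
```

View pics/wrist5.png

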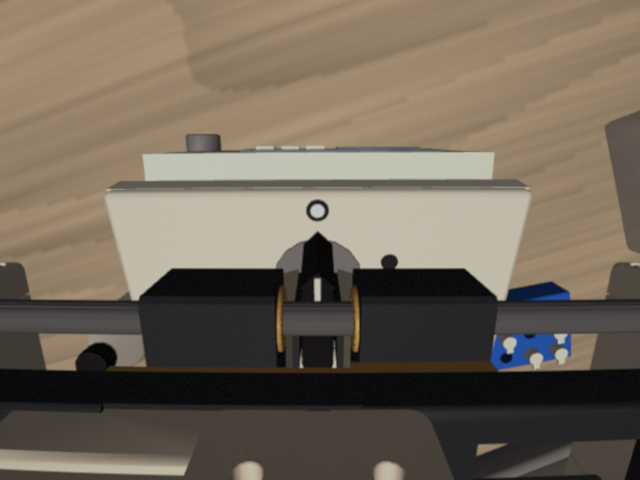

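View pics/side5.png

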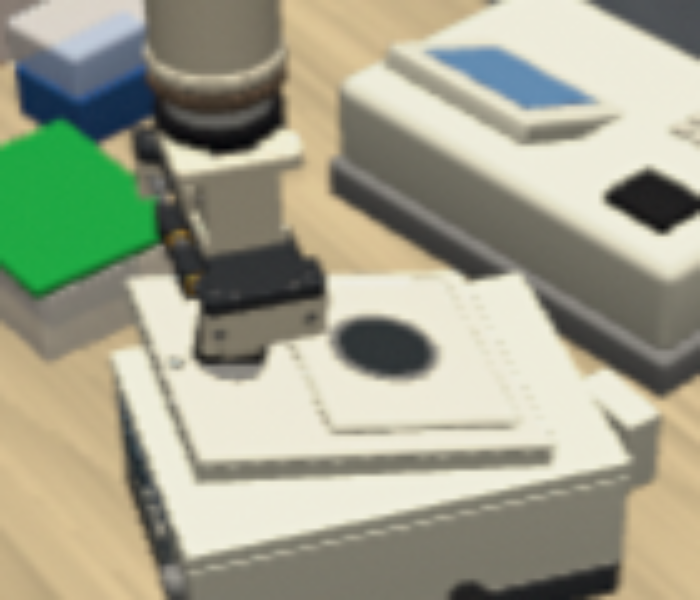

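Call:
{"fn": "send_rows", "kwargs": {"steps": "-0.009 0 0.004 0; -0.018 0 0.009 0; -0.026 0 0.015 0; -0.034 0 0.021 0; -0.042 0 0.027 0; -0.049 0 0.034 0; -0.056 0 0.041 0; -0.063 0 0.048 0; -0.063 0 0.048 0; -0.063 0 0.048 0"}}

```text
t: 9.05
eef_pos: [0.5858, 0.1734, 0.2754]
tool_rot: [-132.6, 89.6, -149.9]
wrist_force: [-5.4, -1.0, 1.9]
grip_width: 0.14
```

Run:
```python
from h import *
delta(W(-.1,0,.173),72.8)
st=manip.state(); g=st["eef_pos"]+rot(st)[:,0]*.006-W(.085,0,.123)
print("angle est",np.degrees(np.arctan2(g[2],-g@EX)-np.arctan2(.0455,.185)),"r",np.hypot(g[2],g@EX),np.hypot(.0455,.185))
for n in ["wrist","side"]:
    im=manip.get_image(n)[:,:,::-1]
    if n=="side": im=cv2.resize(im[130:250,220:360],None,fx=5,fy=5)
    cv2.imwrite(f"pics/{n}6.png",im)
```

```text
tcp [0.5858 0.1734 0.2754] yhead 72.76 axes [[-0.006, 0.296, 0.955], [-0.003, 0.955, -0.296], [-1.0, -0.005, -0.005]] 
shift [ 0.1027  0.0016 -0.0604] turn -0.04156355170067627 q [ -4.5  22.9 -19.1  93.1   8.1  65.7  47.1] F [-5.4 -1.   1.9] w 0.13997333840714968 t 9.05
angle est 35.88721972477088 r 0.191946786692011 0.19051312290758346
```

View pics/wrist6.png

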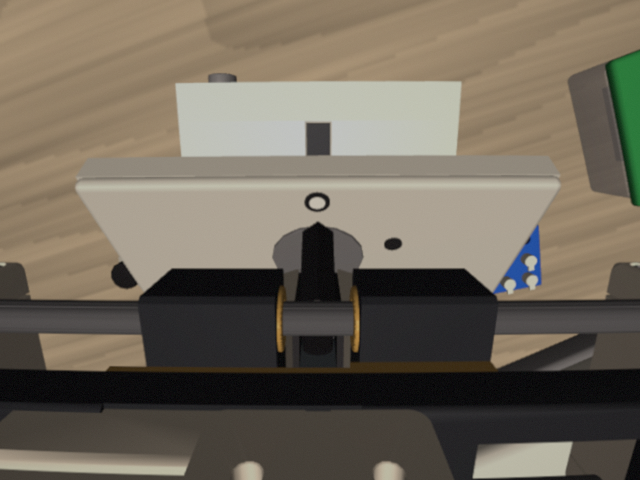

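View pics/side6.png

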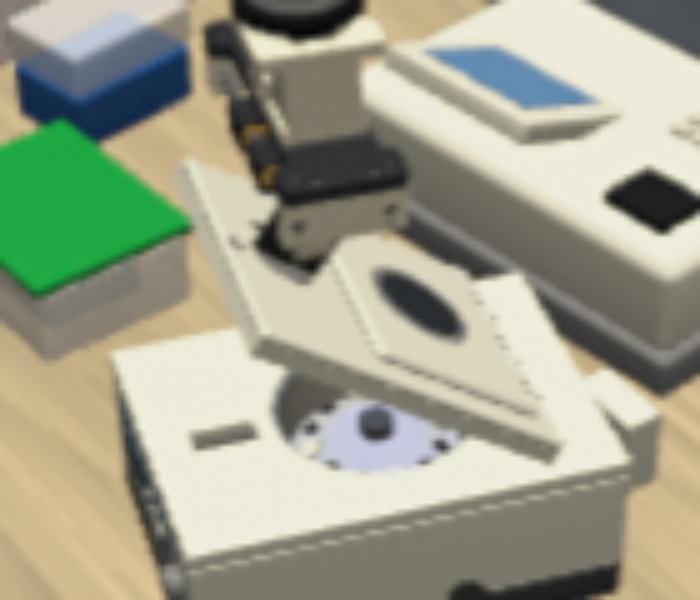

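The lid is at about 36° by grip position, the nose still faces the ring, and the grip is intact. On to 60°.

Call:
{"fn": "send_rows", "kwargs": {"steps": "-0.006 0 0.008 0; -0.012 0 0.016 0; -0.017 0 0.024 0; -0.022 0 0.033 0; -0.027 0 0.042 0; -0.031 0 0.051 0; -0.034 0 0.060 0; -0.036 0 0.065 0; -0.037 0 0.070 0; -0.037 0 0.070 0; -0.037 0 0.070 0; -0.037 0 0.070 0; -0.037 0 0.070 0"}}

```text
t: 10.78
eef_pos: [0.6533, 0.1527, 0.3134]
tool_rot: [-120.6, 89.7, -137.8]
wrist_force: [-4.9, 0.2, 5.5]
grip_width: 0.138
```

Run:
```python
from h import *
delta(W(-.1,0,.173),72.8)
st=manip.state(); g=st["eef_pos"]+rot(st)[:,0]*.006-W(.085,0,.123)
print("angle est",np.degrees(np.arctan2(g[2],-g@EX)-np.arctan2(.0455,.185)),"r",np.hypot(g[2],g@EX),np.hypot(.0455,.185))
for n in ["wrist","side","scene"]:
    im=manip.get_image(n)[:,:,::-1]
    cv2.imwrite(f"pics/{n}7.png",im)
    if n=="side": cv2.imwrite("pics/side7z.png",cv2.resize(im[110:260,220:370],None,fx=4,fy=4))
```

```text
tcp [0.6533 0.1527 0.3134] yhead 72.76 axes [[-0.004, 0.296, 0.955], [-0.003, 0.955, -0.296], [-1.0, -0.004, -0.003]] 
shift [ 0.1407  0.0014 -0.1312] turn -0.04387829365616369 q [ -3.2  27.5 -17.9  81.3   8.7  72.8  50.9] F [-4.9  0.2  5.5] w 0.13835078855526772 t 10.775
angle est 60.00150749067147 r 0.1920062744618682 0.19051312290758346
```

View pics/wrist7.png

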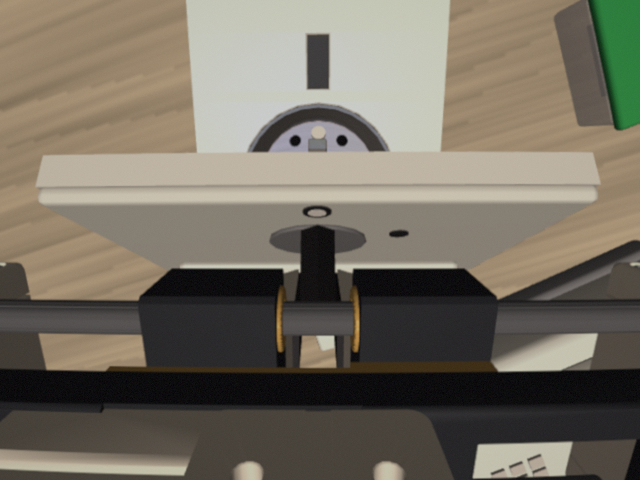

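View pics/side7z.png

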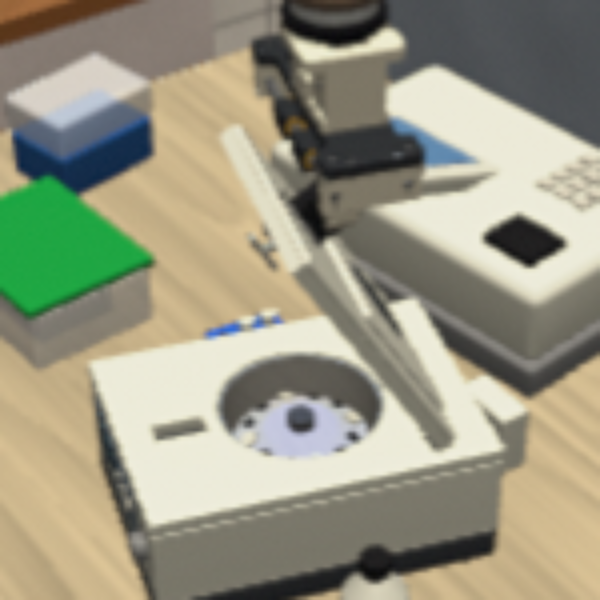

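View pics/scene7.png

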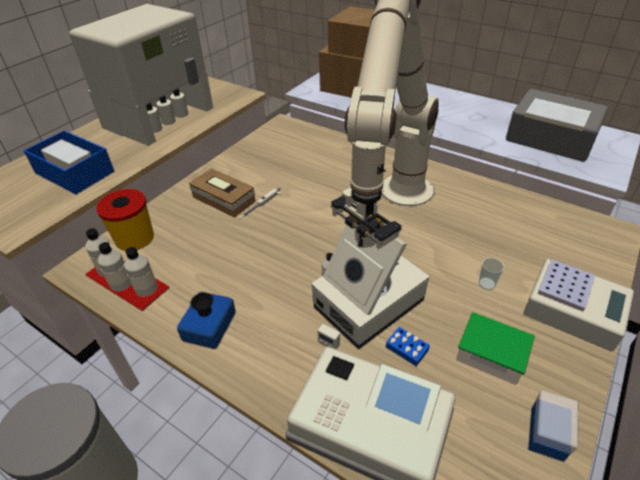

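Run:
```python
from h import *
st=manip.state(); print(st["joint_vel"].round(2),st["eef_pos"])
for d in (54,57,60,63,66):
    t=np.radians(d);q=lambda x,y,z:W(.085-x*np.cos(t)+z*np.sin(t),y,.123+x*np.sin(t)+z*np.cos(t))
    print(d,"frontTop L",proj("wrist",q(.228,.095,.018),st).round(),"ring",proj("wrist",q(.2195,0,.018),st).round(),"dot",proj("wrist",q(.185,.0345,.018),st).round(), "side FR",proj("side",q(.228,-.095,.018)).round(1))
```

```text
[-0.08 -0.06  0.   -0.07 -0.04 -0.09  0.04] [0.65332258 0.15273317 0.31340193]
54 frontTop L [593. 146.] ring [319. 159.] dot [396. 202.] side FR [290.9 178.6]
57 frontTop L [601. 178.] ring [319. 188.] dot [397. 223.] side FR [294.4 176.2]
60 frontTop L [607. 212.] ring [319. 220.] dot [398. 245.] side FR [298.1 173.9]
63 frontTop L [612. 248.] ring [319. 253.] dot [399. 267.] side FR [301.8 171.8]
66 frontTop L [615. 285.] ring [319. 287.] dot [399. 290.] side FR [305.6 169.8]
```

The ring (317,211) and dot (399,233) give a lid angle of about 59°, and the grip position gives 60°. Both are inside 60 ± 7°, so I'll hand in.

```bash
python3 -c "
from cell import manip
print(manip.close_job())"
```

```text
the job is handed in; nothing more can be done
None
```

I handed the job in at about 11 s with the lid unlatched, raised to about 60° and still held by the gripper. `close_job` gave no verdict, so what follows are my own last checks.

- **Unlatching:** I pinched the knob's flat sides and turned it about 65.5° counter-clockwise with the lid closed. In the wrist picture the nose lined up with the ring mark. It held that line through the lift.
- **Lid angle:** the gripper's position gives 60.0°. The ring and dot in the last wrist picture give about 59°. That 1° disagreement is well inside the ±7° allowed, and the arm was still.
- **Grip:** the jaws read 12.7 mm on the 13 mm bar, and the wrist force was about 7 N. The pictures show only the gripper holding the lid, with no slam and no slip along the way.
- **Other items:** the tube rack, timer, pipette, beaker, tub and glove box look unmoved in the last scene picture. The reagent bottle is mostly hidden behind the centrifuge there, but it stands upright in the side view. I judged these by eye and did not measure them.

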